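# Change grip on a slide blank and load it into the milling fixture

### The job

Take the blue-headed slide blank by its bare tongue out of the green rack and set it down on the two steel pads of the parking rest, letting go so that you can change your grip to the blue head. Then slide the tongue fully home into the fixture's channel, under the hold-down plate and against the stop, and swing the orange latch fully shut behind the head so that the blank cannot back out. Let go of everything and leave the other things on the bench where they are.

Things in the scene. Friction and masses are not known exactly. Their poses are not given: they have to be found in the camera images.
- blank_tongue (a point): Point on the loose blank's tongue at half its height. Blank 150 mm long: bare aluminium tongue 100 long, 20 x 20; blue head 50 long, 36 wide, 30 high; undersides flush, centred. x points along the tongue away from the head, z up. The point is 50 mm from the tongue's free end and from the head, 10 above the underside. Mass about 0.25 kg, centred 43 mm from here towards the head.
- blank_head (a point): Centre of the blank's blue head, 75 mm from the tongue point along -x: 25 mm from both end faces of the head, 15 mm above the underside. Same axes. At the start the head lies in a close-walled pocket of the green rack, where no finger fits beside it.
- rack: Fixed green rack, origin at its underside. The blank starts level in it, tongue along rack +x, mid-length over this origin, underside 36 mm above the table. Pocket walls beside the head are 68 mm high, x = -88 to 0 mm, open upwards and at +x, about 4 mm free around the head. The tongue is bare from x = 0 to 75 mm (26 mm wide support under it at 56 to 70). Base plate 8 mm thick, 84 wide.
- rest: Fixed parking rest, origin at the centre of its underside: dark plate 150 x 60 x 8 mm with two flat steel pads at x = -50 and +50 mm, each 16 mm (x) by 26 mm (y), tops 36 mm above the table. The blank should bridge both pads, along the rest's x axis, either way round, its mid-length (25 mm from the tongue point towards the head) over this origin.
- nest: Fixed grey fixture, origin on the table below its channel's mouth; +x is the way the tongue slides in. Channel floor 36 mm above the table, 23 mm wide, mouth funnelling from 32 mm wide at x = 0 to 23 at x = 16. Side walls 58 mm high; open on top to x = 41 mm, then under a rigid hold-down plate (22.7 mm above the floor, top 69 above the table). A 22 mm wide sill level with the floor runs out to x = -45.
- nest_stop (a point): Where the fixture's channel ends at its rigid stop: centre of the stop face, 101 mm from the mouth, 10 mm above the channel floor. Axes as the fixture's. Fully home, the tongue's free end touches the stop: the tongue point is 50 mm short of it along x, and the head lies outside the mouth, at fixture x = -49 to 1 mm, on the sill.
- latch (a joint): Swing latch, rad: 0 shut (hard stop), growing to 1.9 open. Pivot upright at fixture x = -59, y = 78 mm. Orange arm 87 mm long, 14 wide, 38 to 48 mm above the table. Shut it points along fixture -y, behind the head with 3 mm to spare when the blank is home; it opens clockwise from above, towards fixture -x. Starts open; light friction (0.04 N m), stays where left.
- latch_knob (a point): Point on the axis of the upright red knob pin on the latch arm, 42 mm from the latch pivot, 70 mm above the table. The pin is 14 mm in diameter, from 48 to 84 mm above the table; it can be pinched or pushed from above.
- jar: amber jar, 52 mm across, 62 mm high, origin at its underside; leave alone
- collet: brass collet, 48 mm across, 55 mm high, origin at its underside; leave alone
- screwdriver: screwdriver 200 mm long lying on the table; leave alone
- wrench: wrench 190 mm long lying on the table; leave alone
- oiler: white bottle, 60 mm across, 160 mm high, origin at its underside; leave alone
- gauge_block: steel block 60 x 90 x 50 mm, origin at its underside; leave alone
- drive_ring: dark steel flange, 90 mm across, 34 mm high, origin at its underside; leave alone
Things that resemble listed ones, but are neither listed nor needed, are in the scene too. Leave any turquoise look-alike of the nest alone. Leave any purple or yellow look-alike of the part that bears blank_tongue alone.

How it is judged:
By the outcome, as a careful person would: the job done as asked, in the order asked, and still so for the second after the job is handed in, with the robot touching nothing.
It also fails if it takes over 72 s, if anything falls off the work surface, if the arm or the gripper's body presses on something with over 40 N, if the wrist force passes 120 N, or if a joint passes its speed limit or range.

### The arm

A 6-joint arm with a two-finger parallel gripper is mounted at the origin on the work surface. World frame = base frame: x ahead of the robot, y to its left, z up, the work surface at z = 0. Lengths are in m, angles in rad, forces in N, time in s.
With the tool pointing down it reaches from about 0.225 to 0.725 m from the base axis. Payload 3.1 kg.
Tool frame: the origin (TCP) lies at the very end of the fingers, on their centre line; the grasp point (between the pads) lies 19 mm behind it; z points along the fingers, y is the line along which they close (so a half turn about z gives the same grasp; the last joint's range is limited). The gripper opens to 85 mm and grips with 20 to 120 N. Pads are 22 mm wide; open, the fingers measure 114 mm over their backs; the gripper's body (76 mm by 85 mm) begins 54 mm behind the grasp point. The pads swing forward as they close: fully open they stand 13 mm farther back than shut.
Start: joints at [-1.456, 0.048, 0.099, 1.622, 0, 1.443], TCP at [0.126, -0.51, 0.231] pointing down, gripper open.
Joint ranges: [-2.91, 2.91], [-0.99, 1.94], [-1.21, 1.42], [-2.12, 2.29], [-1.49, 1.47], [-3.14, 3.14]. Speed limits (rad/s): [2.79, 2.79, 3.14, 3.14, 3.14, 3.14].

### API

Orientations are given as a unit quaternion [x, y, z, w].
In Python, from cell import * gives the robot as it stands. The module is installed in compiled form; this text tells all that it offers.
- The arm moves only by the tool send_rows, never from a script. Its argument "increments" is one flat list of numbers, 7 for each row, row after row: the shift along the tool's x, y, z in mm, then the turn, a rotation vector about the tool's x, y, z in degrees, then the opening, from 0 (shut) to 1 (fully open). In form: [x, y, z, rx, ry, rz, claw, x, y, z, rx, ry, rz, claw, ...]. A call has 1 to 20 rows; each row shifts and turns the commanded pose from where the row before left it, along the tool's axes as they then stand; what a row does not reach is not made up. A row lasts 1/10 s, in which the tool goes at most 50 mm and 8.59 degrees, less where a joint would pass 70% of its speed; a pose out of reach is approached as far as the arm can. A call is refused whole if a number of a shift passes 50 or a number of a turn 8.59, either way. A call with a gripper value outside its range is refused whole. The fingers move at their own pace and stop on an object; "force" is the grip in N (left out, the last holds). Time passes only in rows, so rows that do not move let the fingers close. It gives the time, the measured TCP pose, the force, the opening and the grip force at its end, in the units of the state.
- get_obs(): the state, without advancing time (a new reading comes with each control period).
- camera(name): name is "scene" or "top" or "wrist"; returns a dict with "img" (384x512x3 uint8, red, green, blue), "range_z" (384x512 float32, m along the optical axis (not along the pixel's ray), 0 where there is no reading), "fx", "fy", "cx", "cy" (pixels), "rvec" (rotation vector, rad) and "tvec" (3), from world to camera coordinates, as OpenCV has them; the wrist camera has in their place "tool_from_camera" (4x4, takes a point from camera to tool coordinates, whose origin is the TCP and whose axes are the flange's). Camera axes: x right, y down, z forward; pixel columns grow to the right and rows downward; lengths in m; the calibration is good to about 2 mm. A picture is of the moment at which its call begins: read the wrist's pose just before it.
- hand_in(): hands the job in; it is judged then, once.
Trained networks look in the newest picture that a camera, given by its name, has taken for a name from the list of things; names that differ only in an ending like _2 or _b are one class to them, and where a whole thing is asked for, a point or a joint stands for the part that bears it (a point fixed in the world has none). Each returns a list of dicts, best first, with "confidence" (0 to 1); they miss things now and then, are a little off and sometimes report something else, mostly with a low value. They report only what shows in the picture. A call takes as long as a camera call. They do not tell look-alikes from the thing itself.
- find_in(label, camera): "at" ([x, y, z] in m, in world coordinates, good to about 4 mm: the middle of the surface that is visible of it).
The state is a dict: "clock": time; "joints": joint angles; "qvel": joint speeds; "joint_torque": joint torques, N m; "tcp_pos": TCP position; "orientation": TCP orientation; "ft_force": force on the tool from outside, world axes, zero at the start; "ft_torque": the same for the moment, N m; "gripper_width": opening from 0.0 (shut) to 1.0 (fully open); "grip_force": force on a finger pad.
Only numpy, scipy, OpenCV 4.12 (cv2) and the standard library are available. Lean on these libraries where they do the work, as an engineer would, in place of code of your own. Each camera call takes 0.05 s, during which the arm holds its last target. There are 200 camera calls.

## Working session

There is one attempt and no reset: what is moved stays moved. The work goes in short steps, Python scripts to look and compute and a tool call to move; the robot and the scene stay as the last step left them, time stands still between calls to the robot, and variables do not carry over. Pictures are saved under pics/ and viewed, at most 12 in all, crops included, and the job is handed in when it is done.

Besides the shell and the picture viewer there is one more tool, called after "Request:" as name(argument=value, ...) on one line, values as JSON. send_rows: Moves the arm, as the interface text tells. Its arguments: {"type":"object","properties":{"increments":{"type":"array","items":{"type":"number"}},"force":{"type":"number"}},"required":["increments"]}

```bash
mkdir -p pics; cat > h.py <<'E'
from cell import *
import numpy as np, cv2
from scipy.spatial.transform import Rotation as R
def cloud(name):
    o=get_obs(); c=camera(name); z=c["range_z"]; v,u=np.mgrid[:384,:512]
    P=np.stack([(u-c["cx"])/c["fx"]*z,(v-c["cy"])/c["fy"]*z,z],-1)
    if "rvec" in c:
        M=cv2.Rodrigues(np.array(c["rvec"],float))[0]; W=(P-np.array(c["tvec"]).ravel())@M
    else:
        T=np.array(c["tool_from_camera"]); W=P@T[:3,:3].T+T[:3,3]
        W=R.from_quat(o["orientation"]).apply(W.reshape(-1,3)).reshape(W.shape)+o["tcp_pos"]
    W[z==0]=np.nan
    return c["img"],W
def save(n,img): cv2.imwrite("pics/"+n,cv2.cvtColor(img,cv2.COLOR_RGB2BGR))
E
python3 - <<'E'
from h import *
o=get_obs();print(o)
ims=[]
for n in("top","scene"):
    img,W=cloud(n);np.savez(n,img=img,W=W);ims.append(img)
    for l in("blank_tongue","rack","rest","nest","latch","latch_knob","blank_head"):
        print(n,l,[(np.round(d["at"],3).tolist(),round(d["confidence"],2)) for d in find_in(l,n)][:4])
save("top.png",cv2.resize(ims[0],(800,600)));save("scene.png",cv2.resize(ims[1],(800,600)))
E
```

```text
{'clock': 0.0, 'joints': array([-1.45580266e+00,  4.87165411e-02,  9.75874973e-02,  1.62198532e+00,
       -1.81449325e-05,  1.44299455e+00]), 'qvel': array([-1.45076271e-03, -3.64492112e-04, -4.23234594e-04, -1.73506457e-03,
        1.27633649e-03,  7.85764316e-05]), 'joint_torque': array([-2.86372197e-04, -3.38779414e+01,  3.20017076e+01,  2.01937614e-02,
       -1.03925900e-04,  5.38097780e-06]), 'tcp_pos': array([ 0.12612984, -0.50899713,  0.23012976]), 'orientation': array([ 9.92639674e-01,  1.21099691e-01, -1.64990250e-06, -1.15905365e-03]), 'ft_force': array([ 0.51527962, -0.33792253,  0.09864797]), 'ft_torque': array([ 0.00587188,  0.03791546, -0.01333281]), 'grip_force': 0.0, 'gripper_width': 1.0035006470376326}
top blank_tongue [([0.581, -0.275, 0.056], 0.76), ([0.439, -0.098, 0.022], 0.58), ([0.34, -0.611, 0.02], 0.55)]
top rack [([0.606, -0.27, 0.008], 0.96)]
top rest [([0.611, -0.439, 0.047], 0.32)]
top nest [([0.6, 0.296, 0.005], 0.74), ([0.276, 0.244, 0.006], 0.73)]
top latch [([0.204, 0.265, 0.045], 0.65), ([0.479, 0.33, 0.049], 0.4)]
top latch_knob [([0.198, 0.269, 0.048], 0.41), ([0.479, 0.332, 0.048], 0.4)]
top blank_head [([0.336, -0.608, 0.024], 0.8), ([0.382, -0.475, 0.008], 0.7), ([0.582, -0.274, 0.059], 0.57), ([0.434, 0.427, 0.024], 0.57)]
scene blank_tongue [([0.612, -0.271, 0.057], 0.83), ([0.346, -0.608, 0.017], 0.7), ([0.456, -0.083, 0.019], 0.53)]
scene rack [([0.593, -0.25, 0.021], 0.8)]
scene rest [([0.587, 0.022, 0.012], 0.88), ([0.386, -0.473, 0.01], 0.26)]
scene nest [([0.619, 0.313, 0.004], 0.9), ([0.301, 0.26, 0.008], 0.75)]
scene latch [([0.489, 0.341, 0.047], 0.7), ([0.203, 0.271, 0.05], 0.5)]
scene latch_knob [([0.208, 0.27, 0.046], 0.63), ([0.489, 0.338, 0.05], 0.58)]
scene blank_head [([0.35, -0.607, 0.023], 0.6), ([0.613, -0.283, 0.057], 0.58), ([0.616, 0.312, 0.005], 0.55), ([0.457, -0.087, 0.022], 0.53)]
```

View pics/top.png

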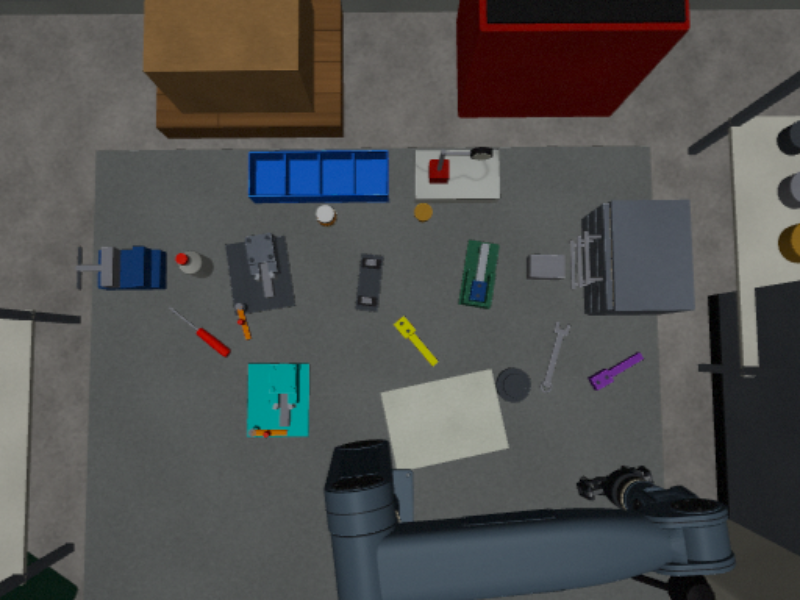

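View pics/scene.png

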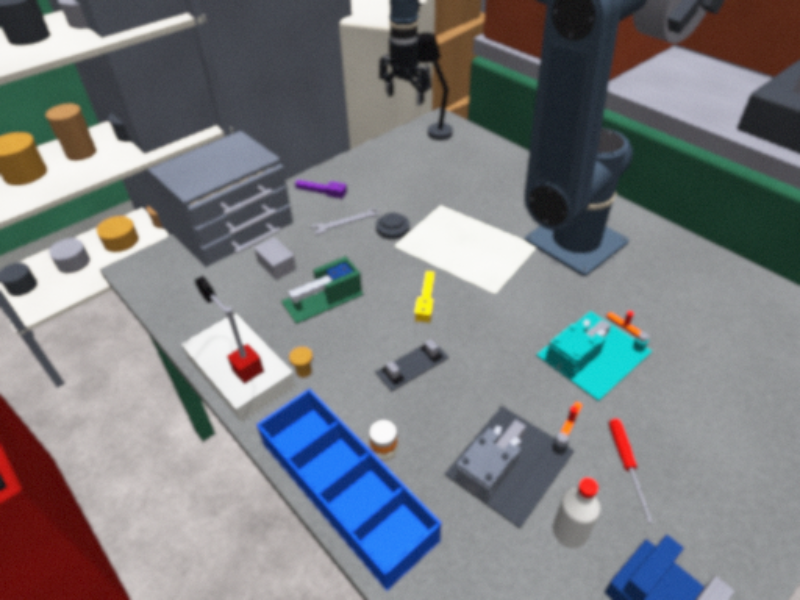

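The top view shows these candidates:
- **Blank:** the one in the green rack at px (480,275), blue head at (478,290). The yellow one at (415,340) and purple one at (617,370) are look-alikes.
- **Rest:** dark plate with pads at (370,282).
- **Nest:** grey one at (262,270), with its latch open at (243,320). The turquoise one at (280,400) is a look-alike.

All three real parts point roughly along world +x.

```bash
python3 - <<'E'
from h import *
d=np.load("top.npz");W=d["W"];img=d["img"]
def rect(n,x,y,z):
    m=(W[...,0]>x[0])&(W[...,0]<x[1])&(W[...,1]>y[0])&(W[...,1]<y[1])&(W[...,2]>z[0])&(W[...,2]<z[1])
    p=W[m]; print(n,len(p),np.round(p.mean(0),3) if len(p) else "",cv2.minAreaRect((p[:,:2]*1000).astype(np.float32)) if len(p)>5 else "")
rect("rack base",(.48,.72),(-.34,-.2),(.003,.015))
rect("tongue",(.48,.72),(-.34,-.2),(.05,.06))
rect("rest base",(.48,.72),(-.05,.07),(.004,.015))
rect("pads",(.48,.72),(-.05,.07),(.03,.045))
rect("nest base",(.5,.72),(.2,.42),(.003,.015))
rect("nest floor",(.48,.72),(.2,.38),(.03,.04))
rect("nest plate",(.48,.72),(.2,.38),(.062,.075))
rect("latch",(.42,.56),(.28,.4),(.042,.053))
c=camera("wrist");print(c["tool_from_camera"],c["fx"],c["cx"],c["cy"])
E
python3 -c "
import cv2;a=cv2.imread('pics/top.png');b=a[220:320,440:520];cv2.imwrite('pics/c1.png',cv2.resize(b,(480,600),interpolation=3))"
```

```text
rack base 477 [ 0.617 -0.273  0.007] ((599.290771484375, -270.5824890136719), (139.8212432861328, 237.86839294433594), 89.64388275146484)
tongue 132 [ 0.608 -0.276  0.055] ((593.8107299804688, -268.2050476074219), (59.0201301574707, 161.22889709472656), 80.14332580566406)
rest base 465 [0.586 0.013 0.008] ((601.533203125, 9.984020233154297), (116.28031921386719, 237.25747680664062), 89.78620910644531)
pads 47 [0.584 0.013 0.036] ((580.5698852539062, 14.230903625488281), (25.117624282836914, 115.24015808105469), 83.41358947753906)
nest base 1174 [0.595 0.308 0.008] ((610.4859008789062, 309.6451416015625), (220.90304565429688, 217.20265197753906), 89.55652618408203)
nest floor 119 [0.587 0.281 0.035] ((589.1846923828125, 281.64208984375), (66.50361633300781, 224.43063354492188), 63.25273513793945)
nest plate 311 [0.66  0.289 0.068] ((643.2748413085938, 286.6396789550781), (114.00181579589844, 68.44845581054688), 9.07931137084961)
latch 71 [0.482 0.335 0.047] ((479.5565490722656, 335.0714111328125), (97.15498352050781, 16.764720916748047), 14.54566764831543)
[[ 6.75595829e-04 -9.54129745e-01 -2.99392675e-01  7.83315114e-02]
 [ 9.99999464e-01  8.79692267e-04 -5.46924176e-04 -1.71410052e-04]
 [ 7.85210045e-04 -2.99392145e-01  9.54129827e-01 -1.41538091e-01]
 [ 0.00000000e+00  0.00000000e+00  0.00000000e+00  1.00000000e+00]] 291.5536210095009 257.1026895893986 191.88856974003724
```

View pics/c1.png

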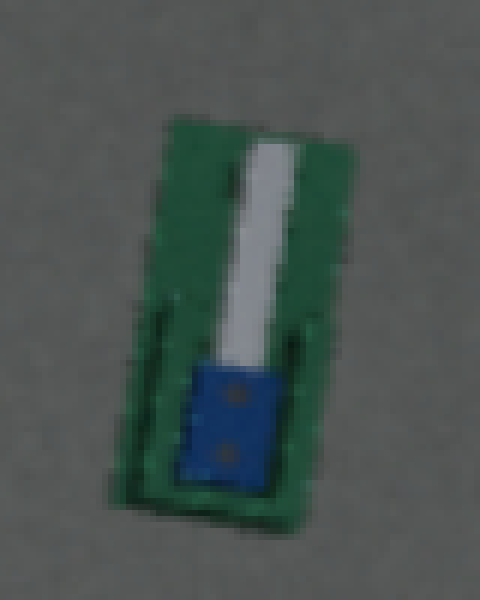

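The crop confirms the blank: blue head at (230,430), bare tongue running up to (275,145), in the green rack, yaw about -9°. I'll approach it for a wrist-camera look.

Request:
send_rows(increments=[0, 0, 0, 0, 0, 7.6, 1, 0, 0, 0, 0, 0, 7.6, 1, 0, 0, 0, 0, 0, 7.6, 1, 34, -25.5, -2.5, 0, 0, 0, 1, 34, -25.5, -2.5, 0, 0, 0, 1, 34, -25.5, -2.5, 0, 0, 0, 1, 34, -25.5, -2.5, 0, 0, 0, 1, 34, -25.5, -2.5, 0, 0, 0, 1, 34, -25.5, -2.5, 0, 0, 0, 1, 34, -25.5, -2.5, 0, 0, 0, 1, 34, -25.5, -2.5, 0, 0, 0, 1, 34, -25.5, -2.5, 0, 0, 0, 1, 34, -25.5, -2.5, 0, 0, 0, 1, 34, -25.5, -2.5, 0, 0, 0, 1, 34, -25.5, -2.5, 0, 0, 0, 1, 0, 0, 0, 0, 0, 0, 1, 0, 0, 0, 0, 0, 0, 1, 0, 0, 0, 0, 0, 0, 1])

```text
clock: 2.65
tcp_pos: [0.5759, -0.2708, 0.2614]
orientation: [0.997, -0.078, -0.0, 0.0]
ft_force: [0.3, -1.0, 0.1]
gripper_width: 1.003
grip_force: 0.0
```

```bash
cat >> h.py <<'E'
def tgt(x,y,z,yaw):
    "print total tool-frame shift (at current orientation after yaw turn) to reach a tool-down pose"
    o=get_obs(); q=R.from_quat(o["orientation"]); tx=q.apply([1,0,0]); y0=np.degrees(np.arctan2(tx[1],tx[0]))
    dz=-(yaw-y0); a=np.radians(yaw); X=np.array([np.cos(a),np.sin(a),0]);Y=np.array([np.sin(a),-np.cos(a),0])
    d=(np.array([x,y,z])-o["tcp_pos"])*1000
    print("yaw0 %.2f turn rz %.2f | after turn dx %.1f dy %.1f dz %.1f"%(y0,dz,d@X,d@Y,-d[2]),np.round(q.apply([0,0,1]),3))
def fit(p):
    r=cv2.minAreaRect((p[:,:2]*1000).astype(np.float32)); b=cv2.boxPoints(r)
    e=[b[1]-b[0],b[2]-b[1]]; l=e[0] if np.hypot(*e[0])>np.hypot(*e[1]) else e[1]
    if l[0]<0:l=-l
    return np.round(r[0],1),np.round(sorted(r[1]),1),round(float(np.degrees(np.arctan2(l[1],l[0]))),2)
def comp(mask):
    "largest connected component"
    n,L,s,_=cv2.connectedComponentsWithStats(mask.astype(np.uint8)); return L==1+np.argmax(s[1:,4])
def rng(W,x,y,z):
    return (W[...,0]>x[0])&(W[...,0]<x[1])&(W[...,1]>y[0])&(W[...,1]<y[1])&(W[...,2]>z[0])&(W[...,2]<z[1])
E
python3 - <<'E'
from h import *
img,W=cloud("wrist");np.savez("w1",img=img,W=W);save("w1.png",img)
h=cv2.cvtColor(img,cv2.COLOR_RGB2HSV)
grey=(h[...,1]<60)
A=rng(W,(.48,.75),(-.36,-.18),(.045,.063))
t=comp(A&grey); print("tongue",t.sum(),fit(W[t]),np.median(W[t][:,2]))
b=comp(rng(W,(.48,.75),(-.36,-.18),(.055,.075))&(h[...,0]>105)&(h[...,0]<130)&(h[...,1]>100)); print("head",b.sum(),fit(W[b]),np.median(W[b][:,2]))
print(W[t].mean(0),W[b].mean(0))
E
```

```text
tongue 1521 (array([ 628.3, -280.1]), array([ 20.9, 100. ]), -10.87) 0.05473650550936471
head 1056 (array([ 555.3, -266.7]), array([34.6, 49.6]), -9.42) 0.06467050099059098
[ 0.62990209 -0.28066378  0.05475807] [ 0.55592826 -0.26650191  0.06460004]
```

View pics/w1.png

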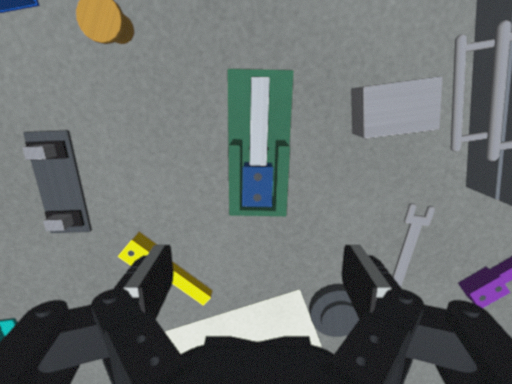

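The wrist view shows the tongue at px (260,78–165), the head at (258,187) and the pocket walls ending at about row 140. Position is good.

```bash
python3 - <<'E'
from h import *
tgt(.6216,-.279,.028,-10.5)
d=np.load("w1.npz");W=d["W"]
p=rng(W,(.48,.7),(-.06,.08),(.028,.045));q=rng(W,(.48,.7),(-.06,.08),(.004,.014))
print("rest pads",p.sum(),fit(W[p]),np.median(W[p][:,2]),"plate",fit(W[comp(q)]))
E
```

```text
yaw0 -8.96 turn rz 1.54 | after turn dx 46.6 dy -0.6 dz 233.7 [-0. -0. -1.]
rest pads 570 (array([584.9,  13.2]), array([ 27.6, 116. ]), -6.75) 0.034700799566733734 plate (array([584.8,  13.2]), array([ 61.7, 150. ]), -6.5)
```

Request:
send_rows(increments=[16, 0, 30, 0, 0, 1.5, 1, 16, 0, 40, 0, 0, 0, 1, 14.6, -0.6, 40, 0, 0, 0, 1, 0, 0, 40, 0, 0, 0, 1, 0, 0, 30, 0, 0, 0, 1, 0, 0, 20, 0, 0, 0, 1, 0, 0, 20, 0, 0, 0, 1, 0, 0, 13.5, 0, 0, 0, 1, 0, 0, 0, 0, 0, 0, 1, 0, 0, 0, 0, 0, 0, 0, 0, 0, 0, 0, 0, 0, 0, 0, 0, 0, 0, 0, 0, 0, 0, 0, 0, 0, 0, 0, 0, 0, 0, 0, 0, 0, 0, 0, 0, 0, 0, 0, 0, 0, 0, 0, 0, 0, 0, 0, 0, 0], force=80)

```text
clock: 4.3
tcp_pos: [0.6235, -0.2783, 0.0292]
orientation: [0.996, -0.09, 0.001, 0.001]
ft_force: [-0.3, -0.9, 4.6]
gripper_width: 0.218
grip_force: 79.0
```

Request:
send_rows(increments=[0, 0, -8, 0, 0, 0, 0, 0, 0, -12, 0, 0, 0, 0, 0, 0, -15, 0, 0, 0, 0, 0, 0, -15, 0, 0, 0, 0, 0, 0, -20, 0, 0, 0, 0, 0, 0, -20, 0, 0, 0, 0, 0, 0, 0, 0, 0, 0, 0])

```text
clock: 5.0
tcp_pos: [0.6251, -0.2791, 0.1236]
orientation: [0.996, -0.091, 0.004, 0.002]
ft_force: [1.0, -0.7, -2.0]
gripper_width: 0.22
grip_force: 78.3
```

```bash
python3 - <<'E'
from h import *
tgt(.6045,.011,.0292,-6.5); o=get_obs(); print(o["tcp_pos"],o["ft_force"],o["gripper_width"])
img,W=cloud("wrist");save("w2.png",img)
p=rng(W,(.4,.8),(-.4,-.15),(.10,.2)); h=cv2.cvtColor(img,cv2.COLOR_RGB2HSV)
t=p&(h[...,1]<60)&(img.min(-1)>110); t=comp(t); print(t.sum(),fit(W[t]),np.percentile(W[t][:,2],[5,50,95]))
x=W[t]; print(np.linalg.lstsq(np.c_[x[:,:2],np.ones(len(x))],x[:,2],rcond=None)[0])
E
```

```text
yaw0 -10.39 turn rz -3.89 | after turn dx -53.4 dy -285.9 dz 94.4 [ 0.008 -0.004 -1.   ]
[ 0.62514391 -0.2791172   0.12361897] [ 0.98365148 -0.66036553 -1.9916823 ] 0.22009373077448544
7908 (array([ 630.5, -278.2]), array([22.1, 99.9]), -9.96) [0.14828066 0.14929645 0.15037723]
[ 0.00699365 -0.0105943   0.14202452]
```

View pics/w2.png

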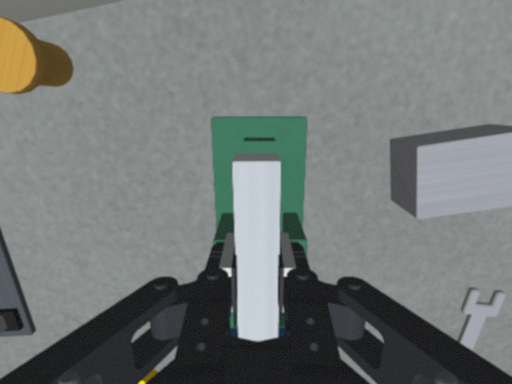

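The blank is held level in w2 (tongue px (258,155–340)). Next it goes over the rest.

Request:
send_rows(increments=[0, 0, 0, 0, 0, -3.9, 0, -6, -32, 0, 0, 0, 0, 0, -6, -32, 0, 0, 0, 0, 0, -6, -32, 0, 0, 0, 0, 0, -6, -32, 0, 0, 0, 0, 0, -6, -32, 0, 0, 0, 0, 0, -6, -32, 0, 0, 0, 0, 0, -6, -32, 0, 0, 0, 0, 0, -6, -32, 0, 0, 0, 0, 0, -5, -30, 0, 0, 0, 0, 0, 0, 0, 25, 0, 0, 0, 0, 0, 0, 25, 0, 0, 0, 0, 0, 0, 0, 0, 0, 0, 0, 0, 0, 0, 0, 0, 0, 0])

```text
clock: 6.45
tcp_pos: [0.6002, 0.0066, 0.0664]
orientation: [0.999, -0.051, -0.002, -0.003]
ft_force: [0.5, -0.9, -1.1]
gripper_width: 0.217
grip_force: 78.3
```

```bash
python3 - <<'E'
from h import *
tgt(.6045,.011,.0292,-6.5)
img,W=cloud("wrist");save("w3.png",img)
h=cv2.cvtColor(img,cv2.COLOR_RGB2HSV)
t=comp(rng(W,(.4,.8),(-.1,.1),(.065,.2))&(h[...,1]<60)&(img.min(-1)>110)); print("tongue",t.sum(),fit(W[t]),W[t].mean(0))
q=comp(rng(W,(.55,.8),(-.06,.09),(.002,.014))&(img.max(-1)<95));print("plate",fit(W[q]))
p=rng(W,(.6,.66),(-.04,.06),(.028,.042)); print("front pad",p.sum(),fit(W[p]),W[p].mean(0))
E
```

```text
yaw0 -5.89 turn rz 0.61 | after turn dx 3.7 dy -4.8 dz 37.2 [-0.003  0.006 -1.   ]
tongue 7887 (array([605.1,   7.7]), array([ 22.6, 101. ]), -5.86) [0.61536145 0.00571467 0.09209835]
plate (array([635.1,   8.9]), array([32.9, 55.4]), 85.18)
front pad 78 (array([635.9,  20. ]), array([ 1.5, 15.7]), -7.15) [0.63611304 0.01999814 0.03450128]
```

View pics/w3.png

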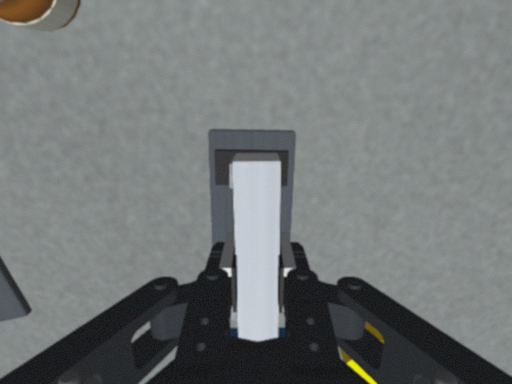

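Request:
send_rows(increments=[4, -4, 0, 0, 0, 0.6, 0, 0, 0, 10, 0, 0, 0, 0, 0, 0, 12, 0, 0, 0, 0, 0, 0, 7, 0, 0, 0, 0, 0, 0, 4, 0, 0, 0, 0, 0, 0, 2, 0, 0, 0, 0, 0, 0, 0, 0, 0, 0, 0, 0, 0, 0, 0, 0, 0, 0, 0, 0, 0, 0, 0, 0, 0])

```text
clock: 7.4
tcp_pos: [0.606, 0.0059, 0.0335]
orientation: [0.999, -0.053, 0.001, -0.004]
ft_force: [0.5, -0.0, -2.0]
gripper_width: 0.219
grip_force: 78.5
```

```bash
python3 - <<'E'
from h import *
tgt(.6045,.011,.0292,-6.5)
img,W=cloud("wrist")
h=cv2.cvtColor(img,cv2.COLOR_RGB2HSV)
t=comp(rng(W,(.4,.8),(-.1,.1),(.05,.2))&(h[...,1]<60)&(img.min(-1)>110)); print("tongue",t.sum(),fit(W[t]),W[t].mean(0))
p=rng(W,(.6,.66),(-.04,.06),(.028,.042)); print("front pad",p.sum(),fit(W[p]),W[p].mean(0))
print(get_obs()["tcp_pos"],get_obs()["tcp_pos"])
E
```

```text
yaw0 -6.04 turn rz 0.46 | after turn dx -2.1 dy -4.9 dz 4.3 [ 0.002  0.009 -1.   ]
tongue 7864 (array([615.8,   5.9]), array([21.1, 91.1]), -5.56) [0.62108363 0.00483361 0.05924408]
front pad 466 (array([632.5,   8.4]), array([42.1, 48.6]), 9.77) [0.63078141 0.01387947 0.03596359]
[0.60599933 0.00588922 0.03342148] [0.60599933 0.00588922 0.03342148]
```

Request:
send_rows(increments=[-2, -2.5, 0, 0, 0, 0.4, 0, 0, -2.5, 0, 0, 0, 0, 0, 0, 0, 2, 0, 0, 0, 0, 0, 0, 0, 0, 0, 0, 0, 0, 0, 0, 0, 0, 0, 0])

```text
clock: 7.95
tcp_pos: [0.6035, 0.0072, 0.0307]
orientation: [0.999, -0.053, 0.0, -0.006]
ft_force: [-0.5, -0.8, -2.8]
gripper_width: 0.219
grip_force: 78.5
```

```bash
python3 - <<'E'
from h import *
o=get_obs();print(np.round(o["joints"],3),np.round(o["joint_torque"],2),o["ft_force"],o["ft_torque"])
tgt(.6045,.011,.0292,-6.5)
img,W=cloud("wrist")
h=cv2.cvtColor(img,cv2.COLOR_RGB2HSV)
t=comp(rng(W,(.4,.8),(-.1,.1),(.05,.2))&(h[...,1]<60)&(img.min(-1)>110)); x=W[t]
print("tongue",t.sum(),fit(W[t]),W[t].mean(0),np.linalg.lstsq(np.c_[x[:,:2],np.ones(len(x))],x[:,2],rcond=None)[0])
E
```

```text
[-0.106  0.298 -0.02   1.254  0.012  3.142] [ 1.000e-02 -4.359e+01  3.203e+01  1.000e-01  5.000e-02  0.000e+00] [-0.5053639  -0.84997102 -2.75950509] [-0.01283234 -0.07520935  0.02981026]
yaw0 -6.06 turn rz 0.44 | after turn dx 0.5 dy -3.9 dz 1.5 [ 0.001  0.012 -1.   ]
tongue 7884 (array([613.1,   6.6]), array([20.2, 91.5]), -5.56) [0.61862872 0.00596912 0.05646154] [0.00045866 0.01525208 0.05608675]
```

Joint 6 is at its limit, so after this I'll use the half-turned grasp. Placement is only about 3.5 mm off laterally, so the blank still bridges both pads. I'll lower it and let go.

Request:
send_rows(increments=[0.5, 0, 0.8, 0, 0, 0, 0, 0, 0, 0.8, 0, 0, 0, 0, 0, 0, 0, 0, 0, 0, 0, 0, 0, 0, 0, 0, 0, 0])

```text
clock: 8.4
tcp_pos: [0.6043, 0.0071, 0.0293]
orientation: [0.999, -0.053, 0.0, -0.006]
ft_force: [-1.3, 0.3, -2.3]
gripper_width: 0.222
grip_force: 78.6
```

Request:
send_rows(increments=[0, 0, 0.7, 0, 0, 0, 0, 0, 0, 0.7, 0, 0, 0, 0, 0, 0, 0, 0, 0, 0, 0])

```text
clock: 8.7
tcp_pos: [0.6043, 0.0071, 0.0293]
orientation: [0.999, -0.053, 0.001, -0.006]
ft_force: [-2.9, -0.2, 5.6]
gripper_width: 0.221
grip_force: 79.5
```

Request:
send_rows(increments=[0, 0, 0, 0, 0, 0, 0.5, 0, 0, 0, 0, 0, 0, 1, 0, 0, 0, 0, 0, 0, 1, 0, 0, 0, 0, 0, 0, 1, 0, 0, 0, 0, 0, 0, 1, 0, 0, -15, 0, 0, 0, 1, 0, 0, -30, 0, 0, 0, 1, 0, 0, -40, 0, 0, 0, 1, 0, 0, -40, 0, 0, 0, 1, 0, 0, -40, 0, 0, 0, 1, 0, 0, -40, 0, 0, 0, 1, 0, 0, 0, 0, 0, -8.5, 1, 0, 0, 0, 0, 0, -8.5, 1, 0, 0, 0, 0, 0, -8.5, 1, 0, 0, 0, 0, 0, -8.5, 1])

```text
clock: 10.2
tcp_pos: [0.6042, 0.0045, 0.2345]
orientation: [0.97, 0.244, 0.003, -0.005]
ft_force: [-0.1, -1.2, 0.2]
gripper_width: 1.002
grip_force: 0.0
```

Request:
send_rows(increments=[0, 0, 0, 0, 0, -8.5, 1, 0, 0, 0, 0, 0, -8.5, 1, 0, 0, 0, 0, 0, -8.5, 1, 0, 0, 0, 0, 0, -8.5, 1, 0, 0, 0, 0, 0, -8.5, 1, 0, 0, 0, 0, 0, -8.5, 1, 0, 0, 0, 0, 0, -8.5, 1, 0, 0, 0, 0, 0, -8.5, 1, 0, 0, 0, 0, 0, -8.5, 1, 0, 0, 0, 0, 0, -8.5, 1, 0, 0, 0, 0, 0, -8.5, 1, 0, 0, 0, 0, 0, -8.5, 1, 0, 0, 0, 0, 0, -8.5, 1, 0, 0, 0, 0, 0, -8.5, 1, 0, 0, 0, 0, 0, -8.5, 1, 0, 0, 0, 0, 0, -8.5, 1, 0, 0, 0, 0, 0, -8.5, 1, 0, 0, 0, 0, 0, 0, 1])

```text
clock: 12.0
tcp_pos: [0.6041, 0.0046, 0.2342]
orientation: [0.066, 0.998, 0.006, 0.001]
ft_force: [0.4, 0.2, 0.4]
gripper_width: 0.998
grip_force: 0.0
```

```bash
python3 - <<'E'
from h import *
o=get_obs();print(np.round(o["joints"],2),np.round(o["tcp_pos"],4))
img,W=cloud("wrist");save("w4.png",img);np.savez("w4",img=img,W=W)
h=cv2.cvtColor(img,cv2.COLOR_RGB2HSV)
B=lambda z0,z1:rng(W,(.45,.75),(-.06,.09),(z0,z1))
t=comp(B(.048,.063)&(h[...,1]<60)&(img.min(-1)>100)); print("tongue",t.sum(),fit(W[t]),np.median(W[t][:,2]))
b=comp(B(.055,.075)&(h[...,0]>105)&(h[...,0]<130)&(h[...,1]>100)); print("head",b.sum(),fit(W[b]),np.median(W[b][:,2]))
q=comp(B(.002,.014)&(img.max(-1)<110));print("plate",fit(W[q]))
E
```

```text
[-0.11  0.26  0.34  1.65  0.01  0.02] [0.6041 0.0046 0.2342]
tongue 1489 (array([609.5,   8.1]), array([20. , 98.6]), -5.45) 0.05491108952931778
head 1610 (array([534.9,  15.1]), array([36. , 49.2]), -5.49) 0.06480681404045728
plate (array([587. ,  33.9]), array([ 20.9, 149.2]), -7.23)
```

View pics/w4.png

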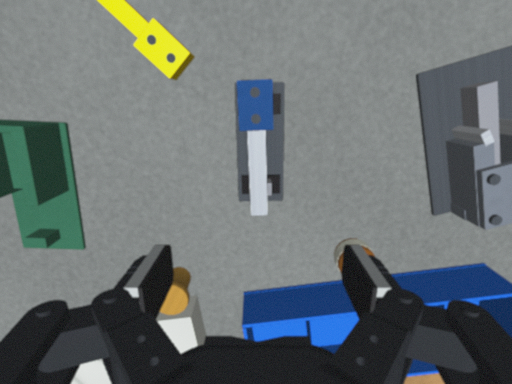

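The blank rests on both pads (head px (255,105), tongue to (260,213)), with its mid-length about 2.7 mm from the rest origin. Next I'll grasp the head with the half-turned tool.

```bash
python3 - <<'E'
from h import *
tgt(.5349,.0151,.034,174.5)
E
```

```text
yaw0 172.27 turn rz -2.23 | after turn dx 69.9 dy 3.9 dz 200.0 [ 0.002  0.012 -1.   ]
```

Request:
send_rows(increments=[23, 1.3, 25, 0.7, 0, -2.2, 1, 23, 1.3, 35, 0, 0, 0, 1, 24, 1.3, 40, 0, 0, 0, 1, 0, 0, 40, 0, 0, 0, 1, 0, 0, 20, 0, 0, 0, 1, 0, 0, 0, 0, 0, 0, 1, 0, 0, 0, 0, 0, 0, 1])

```text
clock: 12.75
tcp_pos: [0.5351, 0.0162, 0.0737]
orientation: [0.048, 0.999, 0.0, 0.0]
ft_force: [0.0, 0.6, 0.4]
gripper_width: 1.002
grip_force: 0.0
```

```bash
python3 - <<'E'
from h import *
tgt(.5349,.0151,.034,174.5)
img,W=cloud("wrist")
h=cv2.cvtColor(img,cv2.COLOR_RGB2HSV)
b=comp(rng(W,(.45,.75),(-.06,.09),(.055,.075))&(h[...,0]>105)&(h[...,0]<130)&(h[...,1]>100)); print("head",b.sum(),fit(W[b]),np.median(W[b][:,2]))
d=np.load("w4.npz");W=d["W"]
p=rng(W,(.45,.75),(.2,.42),(.028,.042));print("floor",p.sum(),fit(W[p]) if p.sum()>5 else "")
E
```

```text
yaw0 174.55 turn rz 0.05 | after turn dx 0.0 dy -1.1 dz 39.7 [ 0.  0. -1.]
head 4854 (array([534.4,  14.8]), array([36. , 50.5]), -5.29) 0.06487310969646393
floor 2319 (array([626.8, 273.2]), array([ 51. , 164.1]), 2.07)
```

Request:
send_rows(increments=[0, -1.2, 15, 0, 0, 0, 1, 0, 0, 15, 0, 0, 0, 1, 0, 0, 9.5, 0, 0, 0, 1, 0, 0, 0, 0, 0, 0, 1, 0, 0, 0, 0, 0, 0, 0, 0, 0, 0, 0, 0, 0, 0, 0, 0, 0, 0, 0, 0, 0, 0, 0, 0, 0, 0, 0, 0, 0, 0, 0, 0, 0, 0, 0, 0, 0, 0, 0, 0, 0, 0, 0, 0, 0, 0, 0, 0, 0], force=100)

```text
clock: 13.9
tcp_pos: [0.5356, 0.0148, 0.0345]
orientation: [0.047, 0.999, -0.0, 0.001]
ft_force: [0.4, -0.2, 5.4]
gripper_width: 0.402
grip_force: 99.8
```

Request:
send_rows(increments=[0, 0, -10, 0, 0, 0, 0, 0, 0, -20, 0, 0, 0, 0, 0, 0, -30, 0, 0, 0, 0, 0, 0, -30, 0, 0, 0, 0, -4, 29, -30, 0, 0, 0, 0, -4, 29, -30, 0, 0, 0, 0, -4, 30, -30, 0, 0, 0, 0, -4, 30, -30, 0, 0, 0, 0, -5, 30, -5, 0, 0, 0, 0, 0, 0, 0, 0, 0, 0, 0, 0, 0, 0, 0, 0, 0, 0])

```text
clock: 15.0
tcp_pos: [0.5687, 0.1608, 0.2472]
orientation: [0.046, 0.999, -0.0, -0.002]
ft_force: [-0.9, -0.2, -2.9]
gripper_width: 0.402
grip_force: 100.2
```

```bash
python3 - <<'E'
from h import *
o=get_obs();print(np.round(o["tcp_pos"],4),np.round(o["joints"],2))
img,W=cloud("wrist");save("w5.png",img);np.savez("w5",img=img,W=W)
g=lambda z0,z1,x=(.44,.78),y=(.2,.44):rng(W,x,y,(z0,z1))
for n,m in dict(base=g(.003,.014),floor=g(.03,.041,(.44,.78),(.24,.33)),plate=g(.062,.075),walls=g(.05,.0615),latch=g(.042,.054,(.4,.56),(.28,.42)),knob=g(.075,.095,(.4,.56),(.28,.42))).items():
    if m.sum()>8:
        c=comp(m);print(n,m.sum(),c.sum(),fit(W[c]),np.round(W[c].mean(0),4))
E
```

```text
[0.5687 0.1608 0.2472] [ 0.16  0.23  0.34  1.68 -0.    0.25]
base 10547 10302 (array([606.6, 304.5]), array([160.3, 190.1]), 8.65) [0.5854 0.3046 0.0071]
floor 1610 1380 (array([592.3, 287.1]), array([36.5, 96.9]), 9.53) [0.5896 0.281  0.035 ]
plate 3618 3167 (array([666.6, 291.1]), array([68.3, 73.9]), 8.91) [0.664  0.2902 0.0682]
walls 1641 664 (array([649.7, 268.1]), array([ 27.9, 115.1]), 8.4) [0.6239 0.2605 0.0566]
latch 1291 1291 (array([483.7, 335. ]), array([20.2, 96.4]), 18.71) [0.4829 0.335  0.0468]
knob 214 214 (array([480.1, 334.7]), array([13.4, 13.5]), -71.26) [0.4802 0.3338 0.0816]
```

View pics/w5.png

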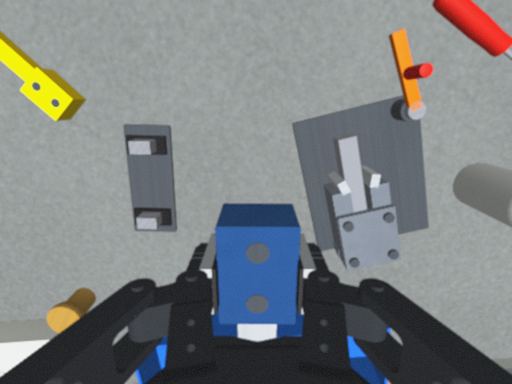

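The nest is on the right: sill px (350,165), hold-down plate (367,235). The orange latch is at (405,70), its knob at (420,70). Next I'll fit the channel axis.

```bash
python3 - <<'E'
from h import *
W=np.load("w5.npz")["W"]
o=np.array([.5896,.281]);yaw=np.radians(8.8)
X=np.array([np.cos(yaw),np.sin(yaw)]);Y=np.array([-X[1],X[0]])
d=W[...,:2]-o; u=d@X*1000; v=d@Y*1000; z=W[...,2]*1000
m=(z>31)&(z<40)&(abs(v)<30)&(abs(u)<140)
for a in range(-80,90,8):
    s=m&(u>=a)&(u<a+8)
    if s.sum()>5: q=np.percentile(v[s],[1,50,99]);print(a,s.sum(),np.round(q,1),round((q[0]+q[2])/2,2),round(float(np.median(z[s])),1))
s=m&(abs(v)<18); print("u range",np.percentile(u[s],[.5,99.5]))
m=(z>62)&(z<75)&(abs(v)<60); print("plate u",np.percentile(u[m],[.5,99.5]),"v",np.percentile(v[m],[.5,99.5]))
m=(z>51)&(z<61)&(abs(v)<60); 
for sg in(-1,1):
    s=m&(v*sg>0); print("wall u",np.percentile(u[s],[1,99]),"v",np.percentile(v[s],[1,99]))
    for a in range(0,60,8):
        k=s&(u>=a)&(u<a+8)
        if k.sum()>8: print(a,k.sum(),np.round(np.percentile(v[k],[3,97]),1))
m=(z>44)&(z<54)&(u<-40)&(v>20); print("latch",fit(W[m]))
E
```

```text
-48 84 [-12.5  -1.2   9.4] -1.52 34.9
-40 126 [-12.4  -1.4   9.3] -1.55 34.9
-32 122 [-12.3  -2.    9.2] -1.57 34.9
-24 120 [-12.6  -1.4   9.2] -1.72 35.0
-16 117 [-12.4  -1.7   9.4] -1.54 35.0
-8 119 [-17.2  -1.8   9.5] -3.84 34.9
0 168 [-26.6  -0.3  21.1] -2.77 35.2
8 131 [-29.3  -0.3  11.9] -8.7 35.0
16 96 [-8.6  1.4 10.4] 0.92 35.0
24 93 [-7.3  1.6 10.2] 1.42 35.1
32 89 [-7.7  2.  10.4] 1.31 35.2
40 84 [-7.3  2.3 10.3] 1.47 35.3
48 47 [-7.7  1.7 10.2] 1.29 35.1
u range [-44.62748529  51.51628793]
plate u [ 41.04042822 307.68201039] v [-35.70640179  31.64311626]
wall u [  0.78682538 327.89374276] v [-35.75856098 -10.06344295]
0 64 [-26.5 -16.5]
8 89 [-34.4 -14.4]
16 121 [-35.3 -14.1]
24 120 [-35.4 -14.1]
32 117 [-35.5 -14. ]
40 64 [-35.6  -3.1]
wall u [ 0.90749817 42.08143077] v [ 9.45646886 31.74144993]
0 69 [12.6 23. ]
8 102 [10.  30.3]
16 128 [10.1 31.5]
24 125 [ 9.8 31. ]
32 126 [10.  31.2]
40 58 [ 3.3 31. ]
latch (array([483.7, 335. ]), array([20.2, 96.4]), 18.71)
```

```bash
cat >> h.py <<'E'
NO=np.array([.5900,.2792]);NY=np.radians(8.8);NX=np.array([np.cos(NY),np.sin(NY)]);NN=np.array([-NX[1],NX[0]])
def nest(u,v,z):
    p=NO+NX*u/1000+NN*v/1000; tgt(p[0],p[1],z,188.8)
def where():
    o=get_obs(); d=(o["tcp_pos"][:2]-NO)*1000; print("TCP in nest u %.1f v %.1f z %.1f"%(d@NX,d@NN,o["tcp_pos"][2]*1000),"F",np.round(o["ft_force"],1),"J",np.round(o["joints"],2))
def blankpose():
    "held blank: planes of head top and tongue top in nest axes (mm)"
    img,W=cloud("wrist"); h=cv2.cvtColor(img,cv2.COLOR_RGB2HSV); zt=get_obs()["tcp_pos"][2]
    d=(W[...,:2]-NO)*1000; u=d@NX; v=d@NN; z=W[...,2]*1000
    b=comp((abs(z-zt*1000-30)<6)&(h[...,0]>105)&(h[...,0]<130)&(h[...,1]>100))
    print("head",b.sum(),"u",np.percentile(u[b],[1,99]),"v",np.percentile(v[b],[1,99]),"plane",np.linalg.lstsq(np.c_[u[b]-u[b].mean(),v[b]-v[b].mean(),np.ones(b.sum())],z[b],rcond=None)[0],fit(W[b]))
    return img
E
python3 - <<'E'
from h import *
where();nest(-134,0,.10);blankpose()
E
```

```text
TCP in nest u -39.5 v -114.5 z 246.9 F [-1.3 -0.5 -3.2] J [ 0.16  0.23  0.33  1.68 -0.    0.25]
yaw0 174.66 turn rz -14.14 | after turn dx 94.5 dy 114.5 dz 146.9 [-0.004 -0.001 -1.   ]
head 7690 u [-67.07596738 -14.6930908 ] v [-133.48330899  -92.35038423] plane [ 1.45025879e-02 -5.51947466e-03  2.77133659e+02] (array([568.1, 160.8]), array([36.7, 51.4]), -4.96)
```

Request:
send_rows(increments=[0, 0, 0, 0, 0, -7.1, 0, 0, 0, 0, 0, 0, -7, 0, 24, 29, 0, 0, 0, 0, 0, 24, 29, 10, 0, 0, 0, 0, 24, 29, 30, 0, 0, 0, 0, 22.5, 27.5, 30, 0, 0, 0, 0, 0, 0, 35, 0, 0, 0, 0, 0, 0, 25, 0, 0, 0, 0, 0, 0, 17, 0, 0, 0, 0, 0, 0, 0, 0, 0, 0, 0, 0, 0, 0, 0, 0, 0, 0])

```text
clock: 16.2
tcp_pos: [0.458, 0.2581, 0.101]
orientation: [-0.076, 0.997, -0.0, -0.001]
ft_force: [-0.3, -0.6, -1.5]
gripper_width: 0.405
grip_force: 100.4
```

```bash
python3 - <<'E'
from h import *
where();nest(-134,0,.045);blankpose()
for n in ("scene","top"):
    img,W=cloud(n);h=cv2.cvtColor(img,cv2.COLOR_RGB2HSV)
    d=(W[...,:2]-NO)*1000; u=d@NX; v=d@NN; z=W[...,2]*1000
    t=(u>-105)&(u<0)&(abs(v)<18)&(z>110)&(z<128)&(h[...,1]<70)
    print(n,t.sum())
    if t.sum()>20: print(np.linalg.lstsq(np.c_[u[t]+60,v[t],np.ones(t.sum())],z[t],rcond=None)[0],np.percentile(u[t],[2,98]),np.percentile(v[t],[2,50,98]),fit(W[t]))
    if n=="scene": save("s2.png",cv2.resize(img[200:330,230:420],(760,520)))
E
```

```text
TCP in nest u -133.7 v -0.7 z 101.0 F [-0.3 -0.6 -1.5] J [ 0.39  0.06 -0.14  1.37  0.    0.23]
yaw0 -171.34 turn rz -360.14 | after turn dx 0.3 dy 0.7 dz 56.0 [-0.002 -0.001 -1.   ]
head 7600 u [-159.21615419 -110.14817267] v [-17.44447677  17.27043547] plane [ 1.16097189e-02 -1.13045051e-03  1.31355055e+02] (array([457.5, 258.4]), array([36.6, 51.1]), 8.2)
scene 261
[-2.12726156e-02 -1.65919343e-01  1.21923830e+02] [-103.6574726    -7.84101059] [-12.6975873   -1.4548782    7.27243287] (array([535.7, 267.6]), array([21.4, 98.9]), 8.33)
top 123
[2.12701522e-02 1.81036230e-01 1.22479024e+02] [-96.91094534 -14.2696871 ] [-10.68475904  -1.62905479   9.32166615] (array([535. , 270.6]), array([21.8, 90.3]), 7.91)
```

View pics/s2.png

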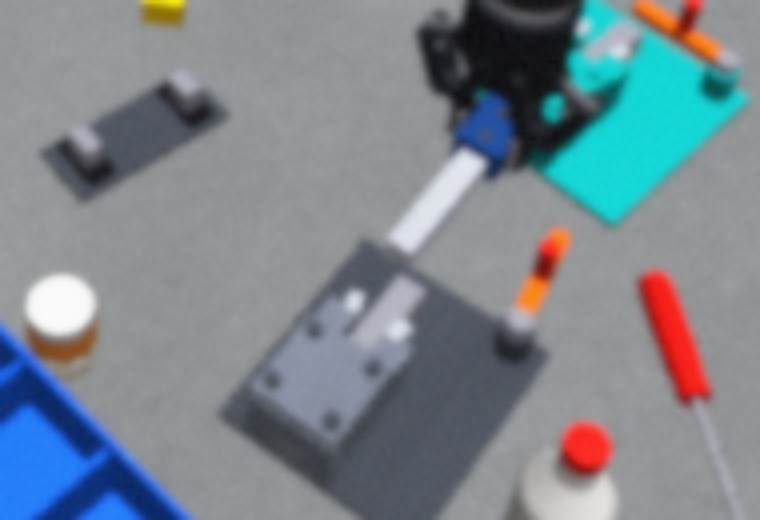

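The scene crop shows the held tongue at (440,200) lined up with the grey sill at (385,310), and the latch clear to the right. Next I'll lower it onto the sill.

Request:
send_rows(increments=[0, 0.7, 20, 0, 0, -0.4, 0, 0, 0, 20, 0, 0, 0, 0, 0, 0, 14, 0, 0, 0, 0, 0, 0, 8, 0, 0, 0, 0, 0, 0, 2, 0, 0, 0, 0, 0, 0, 0, 0, 0, 0, 0, 0, 0, 0, 0, 0, 0, 0])

```text
clock: 17.05
tcp_pos: [0.4593, 0.2602, 0.0385]
orientation: [-0.08, 0.997, 0.0, 0.001]
ft_force: [0.4, -0.0, -2.8]
gripper_width: 0.405
grip_force: 100.5
```

```bash
python3 - <<'E'
from h import *
where()
for n in ("scene","top"):
    img,W=cloud(n);h=cv2.cvtColor(img,cv2.COLOR_RGB2HSV)
    d=(W[...,:2]-NO)*1000; u=d@NX; v=d@NN; z=W[...,2]*1000
    t=(u>-105)&(u<0)&(abs(v)<18)&(z>50)&(z<64)&(h[...,1]<70)
    s=(u>-15)&(u<40)&(abs(v)<16)&(z>30)&(z<42)
    print(n,t.sum(),"tongue u",np.percentile(u[t],[2,98]),"v",np.percentile(v[t],[5,50,95]),fit(W[t]),"floor v",np.percentile(v[s],[5,50,95]))
E
```

```text
TCP in nest u -132.1 v 1.2 z 38.5 F [ 0.4 -0.  -2.8] J [ 0.39  0.1  -0.23  1.24  0.    0.23]
scene 232 tongue u [-103.19519201   -7.71997481] v [-9.92491231  0.14035242  9.00509692] (array([535.4, 270. ]), array([21.1, 98.9]), 8.94) floor v [-13.8126229   -5.74732429   2.92914713]
top 107 tongue u [-97.11018255 -12.31313698] v [-8.33761567  0.91008312 10.49243409] (array([539.4, 273.8]), array([ 32.5, 100. ]), 6.26) floor v [-8.54927878  1.25875448 11.90456026]
```

Request:
send_rows(increments=[0, -1.2, 1.2, 0, 0, 0.2, 0, 0, 0, 1.2, 0, 0, 0, 0, -6, 0, 0, 0, 0, 0, 0, -6, 0, 0, 0, 0, 0, 0, -6, 0, 0, 0, 0, 0, 0, -6, 0, 0, 0, 0, 0, 0, -6, 0, 0, 0, 0, 0, 0, 0, 0, 0, 0, 0, 0, 0])

```text
clock: 17.95
tcp_pos: [0.4894, 0.2635, 0.0351]
orientation: [-0.078, 0.997, 0.0, 0.0]
ft_force: [0.0, 0.1, -2.2]
gripper_width: 0.405
grip_force: 100.5
```

```bash
python3 - <<'E'
from h import *
where();nest(-23,0,.0345)
E
```

```text
TCP in nest u -101.8 v -0.1 z 35.1 F [ 0.   0.1 -2.2] J [ 0.37  0.18 -0.16  1.24  0.    0.22]
yaw0 -171.08 turn rz -359.88 | after turn dx -78.8 dy 0.1 dz 0.6 [ 0.001  0.    -1.   ]
```

Request:
send_rows(increments=[-6, 0, 0, 0, 0, 0, 0, -7, 0, 0, 0, 0, 0, 0, -7, 0, 0, 0, 0, 0, 0, -7, 0, 0, 0, 0, 0, 0, -7, 0, 0, 0, 0, 0, 0, 0, 0, 0, 0, 0, 0, 0])

```text
clock: 18.55
tcp_pos: [0.5232, 0.2688, 0.0352]
orientation: [-0.078, 0.997, 0.0, 0.0]
ft_force: [0.3, -0.2, -1.3]
gripper_width: 0.403
grip_force: 100.5
```

```bash
python3 - <<'E'
from h import *
where();nest(-23,0,.0345)
E
```

```text
TCP in nest u -67.6 v -0.1 z 35.2 F [ 0.3 -0.2 -1.3] J [ 0.36  0.26 -0.06  1.25  0.    0.2 ]
yaw0 -171.08 turn rz -359.88 | after turn dx -44.6 dy 0.1 dz 0.7 [ 0.001  0.    -1.   ]
```

Tongue is under the plate with no contact forces.

Request:
send_rows(increments=[-7, 0, 0, 0, 0, 0, 0, -8, 0, 0, 0, 0, 0, 0, -8, 0, 0, 0, 0, 0, 0, -8, 0, 0, 0, 0, 0, 0, -5, 0, 0, 0, 0, 0, 0, -3, 0, 0, 0, 0, 0, 0, -2, 0, 0, 0, 0, 0, 0, -1, 0, 0, 0, 0, 0, 0, 0, 0, 0, 0, 0, 0, 0])

```text
clock: 19.45
tcp_pos: [0.5633, 0.2752, 0.035]
orientation: [-0.078, 0.997, 0.0, -0.0]
ft_force: [0.3, -0.4, -1.7]
gripper_width: 0.406
grip_force: 100.5
```

```bash
python3 - <<'E'
from h import *
where();nest(-23,0,.0345)
E
```

```text
TCP in nest u -27.0 v 0.1 z 35.0 F [ 0.3 -0.4 -1.7] J [0.35 0.35 0.06 1.28 0.   0.19]
yaw0 -171.05 turn rz -359.85 | after turn dx -4.0 dy -0.1 dz 0.5 [-0.  0. -1.]
```

Request:
send_rows(increments=[-1, 0, 0.3, 0, 0, 0, 0, -1, 0, 0.2, 0, 0, 0, 0, -1, 0, 0, 0, 0, 0, 0, -1, 0, 0, 0, 0, 0, 0, 0, 0, 0, 0, 0, 0, 0, 0, 0, 0, 0, 0, 0, 0])

```text
clock: 20.05
tcp_pos: [0.5655, 0.2756, 0.0346]
orientation: [-0.078, 0.997, -0.0, -0.002]
ft_force: [-5.9, -0.9, 1.3]
gripper_width: 0.405
grip_force: 101.0
```

Request:
send_rows(increments=[-1, 0, 0, 0, 0, 0, 0, -1, 0, 0, 0, 0, 0, 0, 0, 0, 0, 0, 0, 0, 0, 0, 0, 0, 0, 0, 0, 0])

```text
clock: 20.45
tcp_pos: [0.5655, 0.2755, 0.0347]
orientation: [-0.078, 0.997, -0.0, -0.004]
ft_force: [-10.7, -2.1, 4.8]
gripper_width: 0.406
grip_force: 101.4
```

The tongue is against the stop: the position holds while the force rises to 11 N. I'll release, retreat and turn for the knob.

Request:
send_rows(increments=[2, 0, 0, 0, 0, 0, 0, 0, 0, 0, 0, 0, 0, 0.6, 0, 0, 0, 0, 0, 0, 0.9, 0, 0, 0, 0, 0, 0, 0.9, 0, 0, 0, 0, 0, 0, 0.9, 0, 0, -15, 0, 0, 0, 0.9, 0, 0, -30, 0, 0, 0, 0.9, 0, 0, -40, 0, 0, 0, 0.9, 0, 0, -45, 0, 0, 0, 0.9, 0, 0, -45, 0, 0, 0, 0.9, 35, 20, 0, 0, 0, 0, 0.9, 35, 25, 0, 0, 0, 0, 0.9, 0, 0, 0, 0, 0, 0, 0.9])

```text
clock: 21.75
tcp_pos: [0.4875, 0.3114, 0.2118]
orientation: [-0.08, 0.997, 0.001, -0.0]
ft_force: [0.2, -0.2, 0.5]
gripper_width: 0.9
grip_force: 0.0
```

```bash
python3 - <<'E'
from h import *
where()
img,W=cloud("wrist");save("w6.png",img);h=cv2.cvtColor(img,cv2.COLOR_RGB2HSV)
d=(W[...,:2]-NO)*1000; u=d@NX; v=d@NN; z=W[...,2]*1000
b=comp((z>55)&(z<72)&(h[...,0]>105)&(h[...,0]<130)&(h[...,1]>100)&(u>-120)&(u<40)); print("head u",np.percentile(u[b],[1,99]),"v",np.percentile(v[b],[1,99]),np.median(z[b]))
p=(z>62)&(z<75)&(abs(v)<40)&(u>20)&(u<150)&(h[...,1]<70);print("plate edge u",np.percentile(u[p],[1,5]) if p.any() else "")
k=(z>75)&(z<95)&(u<-60)&(u>-150)&(v>30)&(v<110);k=comp(k);print("knob",k.sum(),u[k].mean(),v[k].mean(),np.median(z[k]))
E
```

```text
TCP in nest u -96.3 v 47.5 z 211.8 F [ 0.2 -0.2  0.5] J [0.45 0.18 0.21 1.6  0.   0.29]
head u [-50.63448575  -1.46242373] v [-16.21276478  19.29007403] 64.8758291953082
plate edge u [40.82057659 41.51891964]
knob 175 -101.0987253099094 71.99183203729973 82.6901083280914
```

View pics/w6.png

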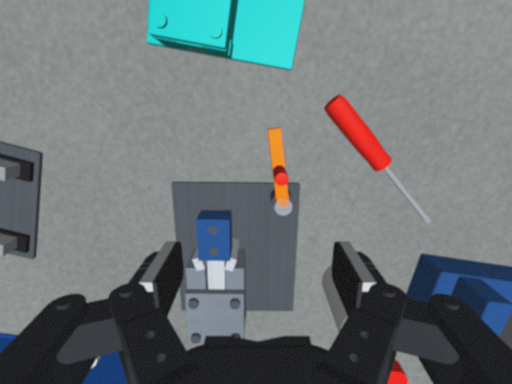

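The head sits on the sill at px (214,235) and the tongue is under the plate. The measurement suggests it may be 1–2 mm short, so I'll push squarely from behind with closed fingers to be sure.

Request:
send_rows(increments=[-5, -24, 20, 0, 0, 0, 0, -5, -23.5, 30, 0, 0, 0, 0, 0, 0, 35, 0, 0, 0, 0, 0, 0, 35, 0, 0, 0, 0, 0, 0, 30, 0, 0, 0, 0, 0, 0, 20, 0, 0, 0, 0, 0, 0, 0, 0, 0, 0, 0, -8, 0, 0, 0, 0, 0, 0, -6, 0, 0, 0, 0, 0, 0, -6, 0, 0, 0, 0, 0, 0, -3, 0, 0, 0, 0, 0, 0, 0, 0, 0, 0, 0, 0, 0], force=40)

```text
clock: 23.0
tcp_pos: [0.5285, 0.2673, 0.0414]
orientation: [-0.078, 0.997, -0.0, -0.003]
ft_force: [-10.1, -2.2, 8.6]
gripper_width: 0.0
grip_force: 5.4
```

```bash
python3 - <<'E'
from h import *
where();print(get_obs()["gripper_width"])
E
```

```text
TCP in nest u -62.6 v -2.4 z 41.4 F [-10.1  -2.2   8.6] J [ 0.35  0.27 -0.03  1.28  0.    0.2 ]
0.00024053790577192424
```

Request:
send_rows(increments=[-1, 1.2, 0, 0, 0, 0, 0, -1, 1.2, 0, 0, 0, 0, 0, -1, 0, 0, 0, 0, 0, 0, -1, 0, 0, 0, 0, 0, 0, 0, 0, 0, 0, 0, 0, 0])

```text
clock: 23.5
tcp_pos: [0.5284, 0.2679, 0.0409]
orientation: [-0.078, 0.997, -0.003, -0.007]
ft_force: [-17.1, -7.9, 13.2]
gripper_width: 0.002
grip_force: 9.4
```

```bash
python3 - <<'E'
from h import *
where()
E
```

```text
TCP in nest u -62.6 v -1.8 z 40.9 F [-17.1  -7.9  13.2] J [ 0.36  0.28 -0.02  1.29 -0.    0.2 ]
```

The push stayed rigid at 17 N, so it is fully home. Next is the latch.

Request:
send_rows(increments=[5, 0, 0, 0, 0, 0, 0, 10, 0, 0, 0, 0, 0, 0, 5, 0, -20, 0, 0, 0, 0, 0, 0, -40, 0, 0, 0, 0, 0, 0, -40, 0, 0, 0, 0.5, 0, 0, -20, 0, 0, -8.5, 0.5, 12, 35, 0, 0, 0, 0, 0.5, 12, 35, 0, 0, 0, 0, 0.5, 0, 0, 0, 0, 0, -8.5, 0.5, 0, 0, 0, 0, 0, -8.5, 0.5, 0, 0, 0, 0, 0, -8.5, 0.5, 0, 0, 0, 0, 0, -8.5, 0.5, 0, 0, 0, 0, 0, -8.5, 0.5, 0, 0, 0, 0, 0, -8.5, 0.5, 0, 0, 0, 0, 0, -8.5, 0.5, 0, 0, 0, 0, 0, -8.5, 0.5, 0, 0, 0, 0, 0, -8.5, 0.5, 0, 0, 0, 0, 0, -5, 0.5, 0, 0, 0, 0, 0, 0, 0.5])

```text
clock: 25.4
tcp_pos: [0.4719, 0.3276, 0.1608]
orientation: [0.76, -0.65, 0.0, -0.001]
ft_force: [0.2, -0.1, 0.4]
gripper_width: 0.502
grip_force: 0.0
```

```bash
cat >> h.py <<'E'
def kn(u,v,z,yaw=278.8):
    p=NO+NX*u/1000+NN*v/1000; tgt(p[0],p[1],z,yaw)
E
python3 - <<'E'
from h import *
where();kn(-100.7,71.4,.054)
img,W=cloud("wrist");h=cv2.cvtColor(img,cv2.COLOR_RGB2HSV)
d=(W[...,:2]-NO)*1000; u=d@NX; v=d@NN; z=W[...,2]*1000
k=(z>75)&(z<95)&(u<-60)&(u>-150)&(v>30)&(v<110)
if k.sum()>10: k=comp(k);print("knob",k.sum(),(np.percentile(u[k],1)+np.percentile(u[k],99))/2,(np.percentile(v[k],1)+np.percentile(v[k],99))/2)
E
```

```text
TCP in nest u -109.3 v 65.9 z 160.8 F [ 0.2 -0.1  0.4] J [ 0.49  0.17  0.09  1.49  0.   -1.24]
yaw0 -81.06 turn rz -359.86 | after turn dx -5.5 dy -8.6 dz 106.8 [ 0.002  0.002 -1.   ]
knob 248 -100.15353537020991 71.17600390782866
```

Request:
send_rows(increments=[-5.5, -8.8, 20, 0, 0, 0, 0.5, 0, 0, 30, 0, 0, 0, 0.5, 0, 0, 30, 0, 0, 0, 0.5, 0, 0, 18, 0, 0, 0, 0.5, 0, 0, 8, 0, 0, 0, 0.5, 0, 0, 0, 0, 0, 0, 0, 0, 0, 0, 0, 0, 0, 0, 0, 0, 0, 0, 0, 0, 0, 0, 0, 0, 0, 0, 0, 0, 0, 0, 0, 0, 0, 0, 0], force=25)

```text
clock: 26.45
tcp_pos: [0.479, 0.3341, 0.0549]
orientation: [0.76, -0.65, -0.0, -0.0]
ft_force: [-4.0, -1.0, 4.3]
gripper_width: 0.153
grip_force: 25.2
```

```bash
python3 - <<'E'
from h import *
where();o=get_obs()
print(o["gripper_width"])
d=(o["tcp_pos"][:2]-NO)*1000; p=np.array([d@NX,d@NN]); c=np.array([-59.5,78.5]); r=p-c; a=np.arctan2(-r[0],-r[1]); rr=np.hypot(*r); print("angle",a,"r",rr)
A=np.linspace(a,0,13); q=c[None]-rr*np.c_[np.sin(A),np.cos(A)]; q=np.diff(q,axis=0); print(np.round(np.c_[-q[:,1],-q[:,0]],1).tolist())
E
```

```text
TCP in nest u -101.3 v 71.3 z 54.9 F [-4.  -1.   4.3] J [ 0.49  0.23 -0.05  1.29  0.   -1.23]
0.15317712177517817
angle 1.40006316826538 r 42.45097575131329
[[4.8, -1.1], [4.7, -1.7], [4.4, -2.2], [4.1, -2.7], [3.8, -3.2], [3.4, -3.6], [3.0, -4.0], [2.5, -4.3], [2.0, -4.5], [1.4, -4.7], [0.9, -4.9], [0.3, -4.9]]
```

Request:
send_rows(increments=[4.8, -1.1, 0, 0, 0, 0, 0, 4.7, -1.7, 0, 0, 0, 0, 0, 4.4, -2.2, 0, 0, 0, 0, 0, 4.1, -2.7, 0, 0, 0, 0, 0, 3.8, -3.2, 0, 0, 0, 0, 0, 3.4, -3.6, 0, 0, 0, 0, 0, 0, 0, 0, 0, 0, 0, 0])

```text
clock: 27.15
tcp_pos: [0.4943, 0.3089, 0.0547]
orientation: [0.76, -0.65, -0.001, 0.004]
ft_force: [-11.1, -6.4, 10.4]
gripper_width: 0.157
grip_force: 26.3
```

```bash
python3 - <<'E'
from h import *
where();print(get_obs()["gripper_width"])
E
```

```text
TCP in nest u -90.1 v 44.0 z 54.7 F [-11.1  -6.4  10.4] J [ 0.44  0.24 -0.04  1.3  -0.   -1.28]
0.15722212464852742
```

Request:
send_rows(increments=[0, 0, 0, 0, 0, 0, 0.25, 0, 0, 0, 0, 0, 0, 0.25, 2, -4.5, 0, 0, 0, 0, 0.25, 2, -4.5, 0, 0, 0, 0, 0.25, 2, -4.5, 0, 0, 0, 0, 0.25, 1.5, -4.5, 0, 0, 0, 0, 0.25, 0.5, -4.5, 0, 0, 0, 0, 0.25, 0, -4.5, 0, 0, 0, 0, 0.25, 0, -3, 0, 0, 0, 0, 0.25, 0, 0, 0, 0, 0, 0, 0.25, 0, 0, 0, 0, 0, 0, 0.25])

```text
clock: 28.25
tcp_pos: [0.5285, 0.3084, 0.0537]
orientation: [0.76, -0.65, -0.0, -0.001]
ft_force: [-1.0, -0.9, -0.8]
gripper_width: 0.249
grip_force: 0.5
```

```bash
python3 - <<'E'
from h import *
where();print(get_obs()["gripper_width"])
E
```

```text
TCP in nest u -56.3 v 38.3 z 53.7 F [-1.  -0.9 -0.8] J [ 0.42  0.3   0.03  1.3   0.   -1.31]
0.2487792439443633
```

Pushing on gently to the hard stop.

Request:
send_rows(increments=[0.5, -1.5, 0, 0, 0, 0, 0.25, 0.5, -1.5, 0, 0, 0, 0, 0.25, 0, -1.5, 0, 0, 0, 0, 0.25, 0, 0, 0, 0, 0, 0, 0.25])

```text
clock: 28.65
tcp_pos: [0.5287, 0.3084, 0.0535]
orientation: [0.761, -0.649, -0.003, 0.002]
ft_force: [-10.4, 0.1, 4.8]
gripper_width: 0.248
grip_force: 5.1
```

```bash
python3 - <<'E'
from h import *
where();print(get_obs()["gripper_width"])
E
```

```text
TCP in nest u -56.1 v 38.2 z 53.5 F [-10.4   0.1   4.8] J [ 0.42  0.31  0.04  1.31  0.   -1.31]
0.2483800911629515
```

Request:
send_rows(increments=[0, 3, 0, 0, 0, 0, 0.25, 0, 2, 0, 0, 0, 0, 0.3, 0, 0, -10, 0, 0, 0, 0.3, 0, 0, -30, 0, 0, 0, 0.3, 0, 0, -40, 0, 0, 0, 0.3, 0, 0, -40, 0, 0, 0, 0.3, 0, 0, -40, 0, 0, 0, 0.3, -40, 20, 0, 0, 0, 0, 0.3, -40, 20, 0, 0, 0, 0, 0.3, 0, 0, 0, 0, 0, 0, 0.3, 0, 0, 0, 0, 0, 0, 0.3])

```text
clock: 29.75
tcp_pos: [0.4761, 0.3807, 0.2149]
orientation: [0.761, -0.649, 0.001, -0.001]
ft_force: [0.2, -0.2, 1.4]
gripper_width: 0.298
grip_force: 0.0
```

```bash
python3 - <<'E'
from h import *
where()
img,W=cloud("wrist");save("w7.png",img);h=cv2.cvtColor(img,cv2.COLOR_RGB2HSV)
d=(W[...,:2]-NO)*1000; u=d@NX; v=d@NN; z=W[...,2]*1000
b=comp((z>55)&(z<72)&(h[...,0]>105)&(h[...,0]<130)&(h[...,1]>100)&(u>-120)&(u<40)); print("head u",np.percentile(u[b],[1,99]),"v",np.percentile(v[b],[1,99]),np.median(z[b]),fit(W[b]))
l=(z>43)&(z<53)&(h[...,0]<18)&(h[...,1]>120)&(u<-20)&(u>-160)&(abs(v)<120);l=comp(l);print("latch",l.sum(),fit(W[l]),"u",np.percentile(u[l],[1,99]),"v",np.percentile(v[l],[1,99]))
print(np.polyfit(v[l],u[l],1))
E
```

```text
TCP in nest u -97.0 v 117.7 z 214.9 F [ 0.2 -0.2  1.4] J [ 0.56  0.27  0.31  1.61 -0.   -1.16]
head u [-50.26291315  -1.32185922] v [-17.01628465  18.55395856] 64.81567789226469 (array([564.7, 275.9]), array([36.2, 50.1]), 8.8)
latch 1060 (array([526.9, 303.3]), array([14.1, 84.7]), -81.33) u [-65.57870823 -51.89431529] v [-8.61547687 74.75903485]
[ 4.42904342e-03 -5.90953248e+01]
```

View pics/w7.png

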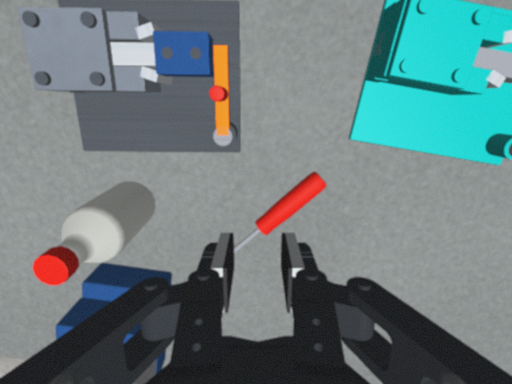

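```bash
python3 - <<'E'
from h import *
for n in("wrist","scene","top"):
    img,W=cloud(n);h=cv2.cvtColor(img,cv2.COLOR_RGB2HSV)
    d=(W[...,:2]-NO)*1000; u=d@NX; v=d@NN; z=W[...,2]*1000
    p=(z>62)&(z<75)&(abs(v)<33)&(u>20)&(u<118)&(h[...,1]<70);print(n,"plate u",np.percentile(u[p],[.5,2,98,99.5]),"v",np.percentile(v[p],[1,99]))
    w=(z>50)&(z<61)&(abs(v)<40)&(u>-10)&(u<41)&(h[...,1]<70);print("wall u",np.percentile(u[w],[.5,2,5]),"v",np.percentile(v[w],[1,99]))
    b=(z>55)&(z<72)&(h[...,0]>105)&(h[...,0]<130)&(h[...,1]>100)&(u>-80)&(u<40)&(abs(v)<40);print("head u",np.percentile(u[b],[.5,2,98,99.5]),"v",np.percentile(v[b],[1,99]))
E
```

```text
wrist plate u [ 40.89242022  41.31740422 112.33132317 113.64980035] v [-32.44913724  32.17935043]
wall u [1.23922789 2.73119445 4.39324119] v [-33.59892979  32.21746338]
head u [-50.40580826 -50.17773313  -1.76316262  -0.92076137] v [-17.06445283  18.53226209]
scene plate u [ 42.66982745  43.49293656 114.38828353 115.22503132] v [-32.21868386  31.02350322]
wall u [-2.14722866 -1.21572634  0.74398502] v [-36.29025986  30.63186431]
head u [-47.51185669 -45.8628123    0.7815984    1.78992321] v [-18.78825852  16.42025715]
top plate u [ 34.86106308  37.52481661 108.9924853  109.87651615] v [-31.80662501  31.66394782]
wall u [-1.93017889 -1.38802932  1.00627426] v [-33.8539272   32.42133607]
head u [-53.91734808 -53.60505938  -5.75897188  -5.28467216] v [-17.61586863  17.95397462]
```

The latch reads shut (0.004 rad). The views disagree by about 1 mm on how tightly the tongue is seated, so I'll give one firmer push above the latch.

Request:
send_rows(increments=[40, 0, 0, 0, 0, 0, 0, 40, 0, 0, 0, 0, 0, 0, 37.5, 17, 0, 0, 0, 0, 0, 0, -34, 40, 0, 0, 0, 0, 0, 0, 40, 0, 0, 0, 0, 0, 0, 40, 0, 0, 0, 0, 0, 0, 30, 0, 0, 0, 0, 0, 0, 10, 0, 0, 0, 0, 0, 0, 0, 0, 0, 0, 0])

```text
clock: 30.85
tcp_pos: [0.5081, 0.2647, 0.0535]
orientation: [0.76, -0.65, -0.001, 0.002]
ft_force: [-0.4, -0.1, 1.1]
gripper_width: -0.001
grip_force: 0.0
```

```bash
python3 - <<'E'
from h import *
where()
E
```

```text
TCP in nest u -83.2 v -1.8 z 53.5 F [-0.4 -0.1  1.1] J [ 0.36  0.21 -0.08  1.29  0.   -1.36]
```

Request:
send_rows(increments=[0, -6, 0, 0, 0, 0, 0, 0, -6, 0, 0, 0, 0, 0, 0, -4, 0, 0, 0, 0, 0, 0, -2, 0, 0, 0, 0, 0, 0, -2, 0, 0, 0, 0, 0, 0, -1, 0, 0, 0, 0, 0, 0, 0, 0, 0, 0, 0, 0])

```text
clock: 31.55
tcp_pos: [0.5276, 0.2693, 0.0578]
orientation: [0.76, -0.65, -0.002, 0.002]
ft_force: [-9.4, -1.7, 10.0]
gripper_width: -0.003
grip_force: 6.5
```

```bash
python3 - <<'E'
from h import *
where()
E
```

```text
TCP in nest u -63.1 v -0.2 z 57.8 F [-9.4 -1.7 10. ] J [ 0.36  0.26 -0.01  1.3   0.   -1.37]
```

Request:
send_rows(increments=[0, -1.5, 0, 0, 0, 0, 0, 0, -1.5, 0, 0, 0, 0, 0, 0, -1.5, 0, 0, 0, 0, 0, 0, -1.5, 0, 0, 0, 0, 0, 0, 0, 0, 0, 0, 0, 0])

```text
clock: 32.05
tcp_pos: [0.5282, 0.2694, 0.0577]
orientation: [0.761, -0.649, -0.005, 0.006]
ft_force: [-20.1, -4.5, 19.0]
gripper_width: 0.0
grip_force: 13.5
```

```bash
python3 - <<'E'
from h import *
where()
E
```

```text
TCP in nest u -62.6 v -0.3 z 57.7 F [-20.1  -4.5  19. ] J [ 0.36  0.27  0.    1.32  0.   -1.37]
```

Rigid at 20 N, so it is against the stop. I'll retreat and do a final check.

Request:
send_rows(increments=[0, 5, 0, 0, 0, 0, 0, 0, 8, 0, 0, 0, 0, 0, 0, 5, -10, 0, 0, 0, 0, 0, 0, -40, 0, 0, 0, 0, 0, 0, -40, 0, 0, 0, 0.3, 0, 0, -40, 0, 0, 0, 0.3, -40, 10, -20, 0, 0, 0, 0.3, -40, 0, 0, 0, 0, 0, 0.3, -35, 0, 0, 0, 0, 0, 0.3, 0, 0, 0, 0, 0, 0, 0.3, 0, 0, 0, 0, 0, 0, 0.3])

```text
clock: 33.15
tcp_pos: [0.4905, 0.3801, 0.2058]
orientation: [0.761, -0.649, 0.0, -0.0]
ft_force: [1.1, -0.4, -0.7]
gripper_width: 0.299
grip_force: 0.0
```

```bash
python3 - <<'E'
from h import *
where()
img,W=cloud("wrist");h=cv2.cvtColor(img,cv2.COLOR_RGB2HSV)
d=(W[...,:2]-NO)*1000; u=d@NX; v=d@NN; z=W[...,2]*1000
b=comp((z>55)&(z<72)&(h[...,0]>105)&(h[...,0]<130)&(h[...,1]>100)&(u>-120)&(u<40)); print("head u",np.percentile(u[b],[1,99]),"v",np.percentile(v[b],[1,99]),np.median(z[b]))
l=comp((z>43)&(z<53)&(h[...,0]<18)&(h[...,1]>120)&(u<-20)&(u>-160)&(abs(v)<120));print("latch",l.sum(),np.percentile(u[l],[1,99]),np.percentile(v[l],[1,99]),np.polyfit(v[l],u[l],1))
E
```

```text
TCP in nest u -82.9 v 114.9 z 205.8 F [ 1.1 -0.4 -0.7] J [ 0.55  0.3   0.33  1.6  -0.   -1.18]
head u [-50.24647275  -1.09310784] v [-16.83980546  18.50742272] 64.81102632812907
latch 626 [-65.36568752 -51.83737204] [-8.59075695 30.28208954] [-2.37834462e-02 -5.86395233e+01]
```

```bash
python3 -c "
from cell import *
print(hand_in())"
```

```text
the job is handed in; nothing more can be done
None
```

The blank was parked on the rest (about 3 mm off centre), regripped by the head and slid in until it stopped rigidly (held at 20 N); the latch is shut behind it, the arm is clear, and I handed in at 33 s with no result shown, though the wrist camera put the head 1–2 mm short of its nominal home position.

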